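# Press home the tube caps in the cooler with the capping tool

### The job

The caps on the two tube strips in the benchtop cooler are only loosely on: lift the lid off by its knob and lay it flat on the bench, take the capping tool from its stand, and draw its sprung foot along each strip from one end to the other, slowly (about 3 cm a second) and without lifting off on the way, so that every cap goes fully home. Then hang the tool back in its stand and put the lid back on the cooler, fully seated. Press gently, touch the cooler and caps with nothing but the tool and the lid, do not drop the lid or the tool, and leave the other things on the bench where they are.

Things in the scene. Friction and masses are not known exactly. Their poses are not given: they have to be found in the camera images.
- cooler: Benchtop cooler, fixed on the bench, shut by the loose lid at the start: grey open box 100 (x) x 140 (y) x 58 mm high, walls 8 mm. Origin: centre of its underside, z up. Inside, 18 mm below the rim, a dark metal block with empty wells carries two strips of 8 white caps along the cooler's y axis, the front strip at x = -13.5 mm, the back one at x = +13.5 mm.
- lid: Loose lid, about 160 g: grey plate 104 (x) x 144 (y) x 6 mm, under it a rounded rib frame 78 x 118 x 8 mm with 3 mm play inside the cooler's walls, a black knob in the middle on top. Origin: centre of the rib's underside, z up; plate top at 14 mm. Seated, its origin is 50 mm above the cooler's and the axes agree (a half turn is as good).
- knob (a point): Middle of the lid's knob, 36 mm above the lid's origin. The knob is round, 26 mm across between z = 27 and 42 mm of the lid, its flat top at 46 mm.
- lay_down (a point): A point on the bench surface in the middle of a clear place, wide enough for the lid at any yaw. Any other clear place on the bench will do as well.
- tool: Capping tool, loose, about 80 g, hanging upright in its stand. Origin: on its axis at the collar's underside, z up. Round black handle 18 mm across, z = 6 to 72 mm; collar 32 mm across, z = 0 to 6; shaft 12 mm across down to -52; below it a white ball foot 14 mm across on a sprung stem, which yields upward at 4 N, needs 0.8 N more per mm and goes in 8 mm at most.
- foot_tip (a point): Lowest point of the ball foot, 75 mm below the tool's origin when the foot is fully out.
- stand: Stand of the capping tool, fixed to the bench: steel base, one post at its +x side and a shelf plate with a round hole. Origin on the bench under the hole, z up; plate top 95 mm above the bench, plate 64 x 54 x 8 mm. A tall fixed microscope stands further left (y over 0.27 m, x over 0.48 m): move in front of it, nearer the robot, not through it.
- stand_hole (a point): Centre of the hole's mouth on the plate's top, 95 mm up. The hole is 20 mm across, with a chamfer. The tool is at home upright in it with the collar resting on the plate: tool origin at this point, the ball 20 mm above the bench.
- front_strip (a point): Middle of the front strip, at the height of seated cap tops (46 mm above the bench); axes as the cooler's. Its 8 domed caps, 8 mm across, stand 9 mm apart from y = +31.5 to -31.5 mm, at first 2.2 to 3 mm too high. They are moulded in pairs; a pair goes straight down against about 2 N and stays where it is left.
- back_strip (a point): Middle of the back strip, at the height of seated cap tops (46 mm above the bench); axes as the cooler's. Its 8 domed caps, 8 mm across, stand 9 mm apart from y = +31.5 to -31.5 mm, at first 2.2 to 3 mm too high. They are moulded in pairs; a pair goes straight down against about 2 N and stays where it is left.
- front1 (a joint): Caps 1 and 2 of the front strip (at cooler y = +31.5 and +22.5 mm): how far they have gone down, 0 = standing proud, 0.003 m = fully home.
- front2 (a joint): Caps 3 and 4 of the front strip (at cooler y = +13.5 and +4.5 mm): how far they have gone down, 0 = standing proud, 0.003 m = fully home.
- front3 (a joint): Caps 5 and 6 of the front strip (at cooler y = -4.5 and -13.5 mm): how far they have gone down, 0 = standing proud, 0.003 m = fully home.
- front4 (a joint): Caps 7 and 8 of the front strip (at cooler y = -22.5 and -31.5 mm): how far they have gone down, 0 = standing proud, 0.003 m = fully home.
- back1 (a joint): Caps 1 and 2 of the back strip (at cooler y = +31.5 and +22.5 mm): how far they have gone down, 0 = standing proud, 0.003 m = fully home.
- back2 (a joint): Caps 3 and 4 of the back strip (at cooler y = +13.5 and +4.5 mm): how far they have gone down, 0 = standing proud, 0.003 m = fully home.
- back3 (a joint): Caps 5 and 6 of the back strip (at cooler y = -4.5 and -13.5 mm): how far they have gone down, 0 = standing proud, 0.003 m = fully home.
- back4 (a joint): Caps 7 and 8 of the back strip (at cooler y = -22.5 and -31.5 mm): how far they have gone down, 0 = standing proud, 0.003 m = fully home.
- lab_timer: Bystander: white bench timer, 62 x 66 x 18 mm. Origin: under its middle.
- marker: Bystander: felt marker lying down, 131 x 14 x 14 mm, long axis x. Origin: under its middle.
- micropipette: Bystander: single-channel pipette lying on its side, 228 x 51 x 21 mm, long axis x. Origin: under its middle.
- dish: Bystander: culture dish with lid, 63 mm across, 14 mm high. Origin: under its middle.
- microtube: Bystander: small microtube lying down, 42 x 14 x 14 mm. Origin: under its middle.
- objective_can: Bystander: white screw-top objective can, 40 mm across, 56 mm high. Origin: under its middle.
Mind the look-alikes: they are no part of the job. Leave any green or turquoise look-alike of the tool alone.

How it is judged:
By the outcome, as a careful person would: the job done as asked, in the order asked, and still so for the second after the job is handed in, with the robot touching nothing.
It also fails if it takes over 72 s, if anything falls off the work surface, if the arm or the gripper's body presses on something with over 40 N, if the wrist force passes 120 N, or if a joint passes its speed limit or range.

### The arm

A 7-joint arm with a two-finger parallel gripper is mounted at the origin on a cart in front of the work surface, level with it; the furniture and walls round the work are solid. World frame = base frame: x ahead of the robot, y to its left, z up, the work surface at z = 0. Lengths are in m, angles in rad, forces in N, time in s.
With the tool pointing down it reaches from about 0.4 to 0.875 m from the base axis. Payload 6.5 kg.
Tool frame: the origin (TCP) lies between the finger pads, 19 mm behind the fingertips; this is the grasp point; z points along the fingers, y is the line along which they close (so a half turn about z gives the same grasp; the last joint's range is limited). The gripper opens to 88 mm and grips with 3 to 60 N. Pads are 18 mm wide; open, the fingers measure 123 mm over their backs; the gripper's body (75 mm by 187 mm) begins 45 mm behind the grasp point.
Start: joints at [1.062, 0.536, -0.004, 1.538, 0.003, 1.067, -0.071], TCP at [0.279, -0.587, 0.257] pointing down, gripper open.
Joint ranges: [-2.7, 2.7], [-0.37, 2.16], [-1.27, 1.26], [0.24, 2.4], [-1.31, 4.45], [0.19, 1.91], [-2.76, 2.76]. Speed limits (rad/s): [2.39, 2.39, 3.14, 3.14, 3.14, 3.14, 3.14].

### API

Orientations are given as a unit quaternion [x, y, z, w].
In Python, from plant import env, eyes, ticket gives the robot as it stands.
- The arm moves only by the tool arm_command, never from a script. Its argument "rows" is one flat list of numbers, 7 for each row, row after row: the turn, a rotation vector about the tool's x, y, z in degrees, then the shift along the tool's x, y, z in mm, then the gripper's target within -1 to 1 (fully open at 1, half-way at 0, shut at -1). A call has 1 to 20 rows; each row is the pose to reach, as a shift and turn from the pose commanded when the call began, along the tool's axes at that moment; what a row does not reach only later rows make up. A row lasts 1/8 s, in which the tool goes at most 62.5 mm and 10.7 degrees, less where a joint would pass 70% of its speed; a pose out of reach is approached as far as the arm can. A call with a gripper value outside its range is refused whole. The fingers move at their own pace and stop on an object; the grip force is fixed at half the most. Time passes only in rows, so rows that repeat a pose let the fingers close. It gives the time, the measured TCP pose, the force, the opening and the grip force at its end, in the units of the state.
- env.sense(): the state, without advancing time (a new reading comes with each control period).
- eyes.capture(name): name is "side" or "top" or "wrist"; returns the picture (480x640x3 uint8, red, green, blue); there is no depth.
- eyes.camera_info(name): a dict with "vfov" (degrees; the focal length in pixels is half the picture's height over the tangent of half this angle, whatever the lens; pixels are square), "cx", "cy" (the principal point, pixels), "k1" (the pictures are not rectified: a ray, as slopes to the right and down, at radius r is drawn at 1 + k1 r^2 times it, then the intrinsics apply), "cam_to_world" (4x4, takes a point from camera to world coordinates). Camera axes: x right, y down, z forward; pixel columns grow to the right and rows downward; lengths in m; the calibration is good to about 2 mm. A picture is of the moment at which its call begins: read the wrist's pose just before it. camera_info takes no time and is no camera call; for the wrist camera it gives the pose at the moment of the call.
- ticket.job_done(): hands the job in; it is judged then, once.
The state is a dict: "time": time; "qpos": joint angles; "joint_velocities": joint speeds; "effort": joint torques, N m; "tool_pos": TCP position; "ee_rot": TCP orientation; "force": force on the tool from outside, world axes, zero at the start; "torque": the same for the moment, N m; "finger_gap": finger opening in m; "grip_force": force on a finger pad.
Only numpy, scipy, OpenCV 4.12 (cv2) and the standard library are available. Lean on these libraries where they do the work, as an engineer would, in place of code of your own. Each camera call takes 0.05 s, during which the arm holds its last target. There are 200 camera calls.

## Working session

There is one attempt and no reset: what is moved stays moved. The work goes in short steps, Python scripts to look and compute and a tool call to move; the robot and the scene stay as the last step left them, time stands still between calls to the robot, and variables do not carry over. Pictures are saved under pics/ and viewed, at most 10 in all, crops included, and the job is handed in when it is done.

Besides the shell and the picture viewer there is one more tool, called after ">>>" by a JSON object that holds its "api" and its "payload". arm_command: Moves the arm, as the interface text tells. Its arguments: {"type":"object","properties":{"rows":{"type":"array"}},"required":["rows"]}

```bash
mkdir -p pics; ls
cat > h.py <<'E'
import numpy as np,cv2
from plant import env,eyes,ticket
from scipy.spatial.transform import Rotation as R
def K(n):
    c=eyes.camera_info(n); f=240/np.tan(np.radians(c["vfov"])/2); return c,f
def ray(n,u,v,c=None):
    c,f=(K(n) if c is None else (c,240/np.tan(np.radians(c["vfov"])/2)))
    d=np.array([(u-c["cx"])/f,(v-c["cy"])/f]); s=d.copy()
    for _ in range(30): s=d/(1+c["k1"]*(s@s))
    T=np.array(c["cam_to_world"]); return T[:3,3],T[:3,:3]@np.array([s[0],s[1],1])
def onz(n,u,v,z,c=None):
    o,d=ray(n,u,v,c); return o+d*(z-o[2])/d[2]
def tri(n1,p1,n2,p2):
    o1,d1=ray(n1,*p1);o2,d2=ray(n2,*p2)
    A=np.c_[d1,-d2];t=np.linalg.lstsq(A,o2-o1,rcond=None)[0]
    a,b=o1+t[0]*d1,o2+t[1]*d2; return (a+b)/2,np.linalg.norm(a-b)
def proj(n,P,c=None):
    c,f=(K(n) if c is None else (c,240/np.tan(np.radians(c["vfov"])/2)))
    T=np.array(c["cam_to_world"]);q=T[:3,:3].T@(np.array(P)-T[:3,3]);s=q[:2]/q[2];s=s*(1+c["k1"]*(s@s));return s*f+[c["cx"],c["cy"]]
def snap(n,tag):
    c=eyes.camera_info(n);im=np.array(eyes.capture(n));cv2.imwrite(f"pics/{tag}.png",im[:,:,::-1]);return im,c
E
python3 - <<'E'
from h import *
np.set_printoptions(precision=3,suppress=True)
s=env.sense();print(s)
for n in("top","side"):
    im,c=snap(n,n+"0");print(n,c)
E
```

```text
pics
{'time': 0.0, 'qpos': array([ 1.062,  0.537, -0.004,  1.539,  0.003,  1.067, -0.071]), 'joint_velocities': array([-0.   , -0.   ,  0.001,  0.   ,  0.002, -0.001, -0.001]), 'effort': array([  0.001, -57.098,   0.991, -25.16 ,  -0.056,   0.018,   0.   ]), 'tool_pos': array([ 0.278, -0.587,  0.257]), 'ee_rot': array([ 0.976,  0.22 , -0.   , -0.001]), 'force': array([-0.026, -0.712,  0.446]), 'torque': array([ 0.066,  0.017, -0.043]), 'grip_force': 0.0, 'finger_gap': 0.08848456275856637}
top {'vfov': 57.05144999927074, 'cx': 316.1439217684741, 'cy': 242.85105625689687, 'k1': -0.04818552813662532, 'cam_to_world': array([[-0.029, -0.994,  0.103,  0.392],
       [-0.999,  0.026, -0.028, -0.057],
       [ 0.025, -0.104, -0.994,  0.966],
       [ 0.   ,  0.   ,  0.   ,  1.   ]])}
side {'vfov': 55.08018651471195, 'cx': 318.5612435962599, 'cy': 242.30893761947587, 'k1': -0.06359791546412867, 'cam_to_world': array([[-0.981, -0.116,  0.157,  0.353],
       [-0.194,  0.469, -0.862,  0.752],
       [ 0.026, -0.876, -0.482,  0.545],
       [ 0.   ,  0.   ,  0.   ,  1.   ]])}
```

View pics/top0.png

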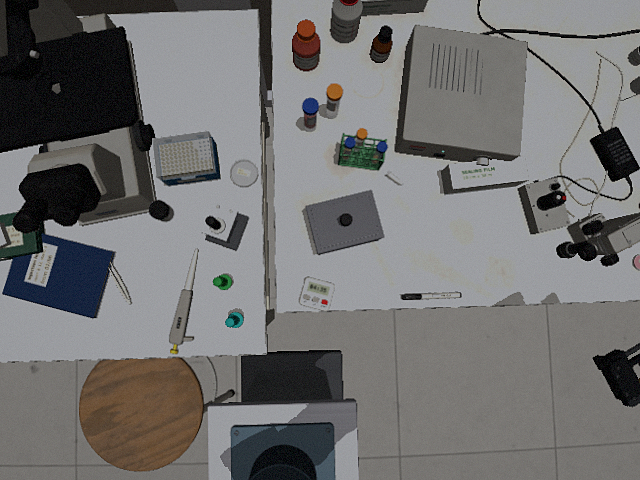

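View pics/side0.png

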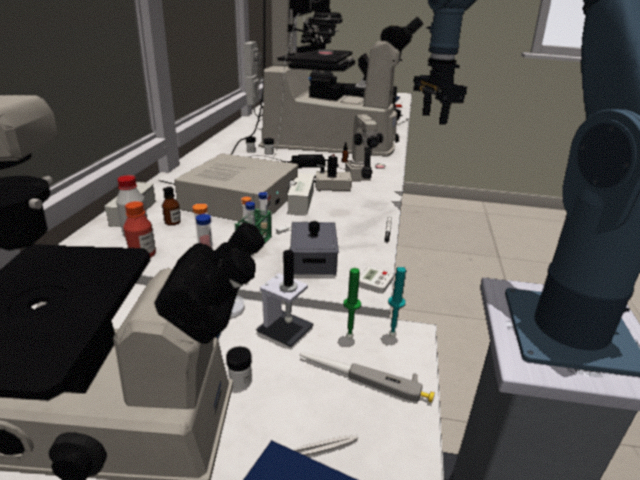

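Top view: the lid is at (344,221) with its knob at (346,219). There are three tool candidates: black, in the grey stand, at top (212,222) / side (289,268); green at top (223,282) / side (352,300); turquoise at top (234,319) / side (398,298). Only the black one fits, with its black handle, white ball and steel stand. I'll measure and confirm it in a crop.

Run:
```python
from h import *
np.set_printoptions(precision=4,suppress=True)
t=cv2.imread("pics/top0.png");s=cv2.imread("pics/side0.png")
def blobs(im,x0,y0,x1,y1,lo,hi,mn=15):
    m=cv2.inRange(im[y0:y1,x0:x1],lo,hi);n,l,st,ce=cv2.connectedComponentsWithStats(m)
    return [(ce[i]+[x0,y0],st[i]+np.array([x0,y0,0,0,0])) for i in range(1,n) if st[i][4]>mn],m
D=((0,0,0),(55,55,55))
print("knob top",blobs(t,325,200,368,240,*D)[0]);print("knob side",blobs(s,300,215,330,240,*D)[0])
print("tool top",blobs(t,195,205,235,240,*D)[0]);print("tool side",blobs(s,275,245,305,295,*D)[0])
# lid plate
hsv=t[180:265,290:395].astype(int)
print("lid px",t[235,330],t[215,320],"bench",t[270,340])
m=cv2.inRange(t[180:265,290:395],(60,60,60),(150,150,150))
c=max(cv2.findContours(m,cv2.RETR_EXTERNAL,cv2.CHAIN_APPROX_NONE)[0],key=cv2.contourArea)
hull=cv2.convexHull(c)
ap=cv2.approxPolyDP(hull,6,True)[:,0]+[290,180];print("corners",ap.tolist())
for p in ap: print(onz("top",*p,0.064))
r=cv2.minAreaRect(np.array([onz("top",*(p[0]+[290,180]),0.064)[:2]*1000 for p in hull],np.float32));print(r)
a=cv2.resize(t[190:340,185:265],(400,600+150),interpolation=cv2.INTER_CUBIC)[:600]
b=cv2.resize(s[240:360,250:330],(400,600),interpolation=cv2.INTER_CUBIC)
cv2.imwrite("pics/crop1.png",np.hstack([a,b]))
```

```text
knob top [(array([344.6667, 219.5442]), array([337, 213,  15,  14, 147]))]
knob side [(array([313.6531, 228.9864]), array([309, 222,  11,  16, 147]))]
tool top [(array([212.7059, 222.5515]), array([205, 216,  16,  14, 136])), (array([231.3, 231.2]), array([227, 221,   8,  19,  50])), (array([210.5484, 237.5806]), array([205, 235,  15,   5,  31]))]
tool side [(array([292.6322, 265.7811]), array([284, 250,  21,  37, 571]))]
lid px [92 88 88] [87 84 84] bench [161 155 155]
corners [[372, 190], [384, 237], [313, 254], [304, 206]]
[ 0.5938 -0.2024  0.064 ]
[ 0.4943 -0.2231  0.064 ]
[ 0.4631 -0.0753  0.064 ]
[ 0.5633 -0.0594  0.064 ]
((526.6695556640625, -138.3116912841797), (109.17205810546875, 155.2161407470703), 12.63577938079834)
```

View pics/crop1.png

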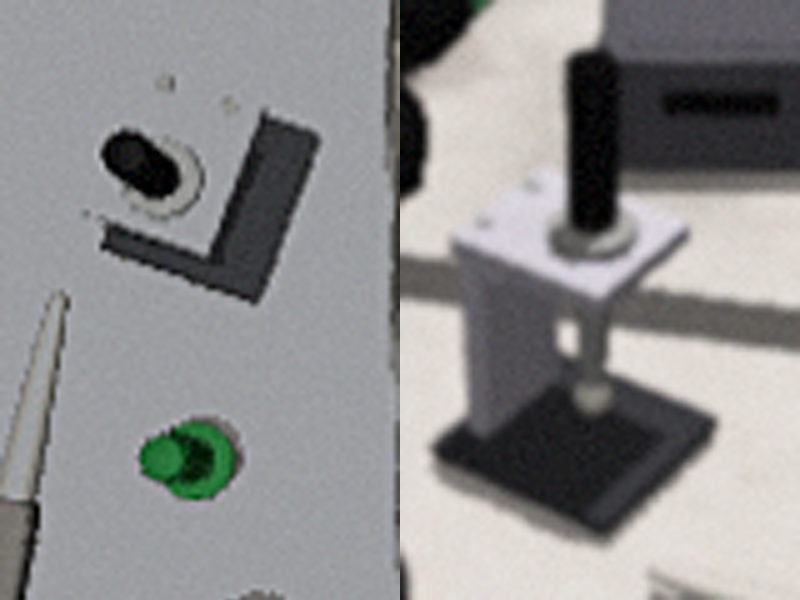

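Crop confirmed: the black handle is in the steel stand, with the collar near top px (217,225), and the green one stands apart at (223,282). Next I'll work out positions.

Run:
```python
from h import *
np.set_printoptions(precision=4,suppress=True)
print("collar",onz("top",217.6,225.6,.099),tri("top",(217.6,225.6),"side",(288.4,287)))
print("handle top",onz("top",210.3,220.3,.167),tri("top",(210.3,220.3),"side",(288.4,252)))
print("knob",onz("top",344.7,219.5,.09),onz("side",313.7,229,.088),tri("top",(344.7,219.5),"side",(313.7,229)))
print("lay",onz("top",445,243,0), "box",onz("top",440,193,0),"marker",onz("top",405,292,.01),onz("top",460,292,.01))
s=env.sense();print(R.from_quat(s["ee_rot"]).as_matrix())
T=np.array(eyes.camera_info("wrist")["cam_to_world"]);M=R.from_quat(s["ee_rot"]).as_matrix()
print("wristcam in tool",M.T@(T[:3,3]-s["tool_pos"]),"\n",M.T@T[:3,:3],eyes.camera_info("wrist")["vfov"])
d=np.array([.527,-.138,.20])-s["tool_pos"];print("to knob, tool axes mm",M.T@d*1000)
```

```text
collar [0.5217 0.1125 0.099 ] (array([0.5215, 0.1135, 0.0926]), np.float64(0.0022443031261522458))
handle top [0.5216 0.1124 0.167 ] (array([0.5212, 0.1132, 0.1624]), np.float64(0.0023195370628747796))
knob [ 0.5288 -0.1405  0.09  ] [ 0.5241 -0.1205  0.088 ] (array([ 0.5296, -0.1418,  0.077 ]), np.float64(0.0025819613649234446))
lay [ 0.4846 -0.371   0.    ] box [ 0.598  -0.3665  0.    ] marker [ 0.3792 -0.2735  0.01  ] [ 0.3753 -0.3948  0.01  ]
[[ 0.9035  0.4285 -0.0008]
 [ 0.4285 -0.9035  0.0013]
 [-0.0001 -0.0015 -1.    ]]
wristcam in tool [ 0.0757  0.001  -0.1272] 
 [[-0.0004 -0.9556 -0.2945]
 [ 1.     -0.0006  0.0006]
 [-0.0008 -0.2945  0.9556]] 70.76399832841985
to knob, tool axes mm [ 417.0934 -298.8691   57.0366]
```

>>> {"api": "arm_command", "payload": {"rows": [0, 0, 13, 417, -299, 57, 1, 0, 0, 13, 417, -299, 57, 1, 0, 0, 13, 417, -299, 57, 1, 0, 0, 13, 417, -299, 57, 1, 0, 0, 13, 417, -299, 57, 1, 0, 0, 13, 417, -299, 57, 1, 0, 0, 13, 417, -299, 57, 1, 0, 0, 13, 417, -299, 57, 1, 0, 0, 13, 417, -299, 57, 1, 0, 0, 13, 417, -299, 57, 1, 0, 0, 13, 417, -299, 57, 1]}}

```text
time: 1.48
tool_pos: [0.5262, -0.1409, 0.2004]
ee_rot: [0.994, 0.106, -0.0, 0.001]
force: [-1.0, 0.2, 0.2]
finger_gap: 0.0885
grip_force: 0.0
```

Run:
```python
from h import *
np.set_printoptions(precision=4,suppress=True)
s=env.sense();print(s["time"],s["tool_pos"],R.from_quat(s["ee_rot"]).as_matrix(),s["force"])
im,c=snap("wrist","w1")
```

```text
1.475 [ 0.5262 -0.1409  0.2004] [[ 0.9774  0.2113 -0.0008]
 [ 0.2113 -0.9774 -0.0012]
 [-0.001   0.001  -1.    ]] [-1.0407  0.1512  0.1708]
```

View pics/w1.png

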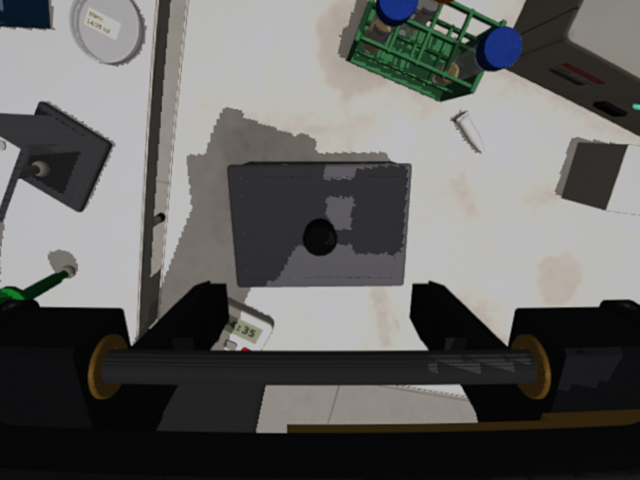

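Wrist view: the lid's corners are near (228,165), (410,163), (403,286), (238,286) and the knob is at (319,238). The lid looks parallel to the gripper. The side and top estimates are already good, so next I refine from this view.

Run:
```python
from h import *
np.set_printoptions(precision=4,suppress=True)
im=cv2.imread("pics/w1.png");s=env.sense();M=R.from_quat(s["ee_rot"]).as_matrix();c=eyes.camera_info("wrist")
g=im[215:260,298:342];m=cv2.inRange(g,(0,0,0),(38,38,38));n,l,st,ce=cv2.connectedComponentsWithStats(m);i=1+st[1:,4].argmax();print(ce[i]+[298,215],st[i])
k=onz("wrist",*(ce[i]+[298,215]),.094,c)
# lid rear/front/side edges by row/col gradients on the plate
P=[onz("wrist",u,v,.064,c) for u,v in((228,165),(410,163),(403.5,286),(238,286))]
L=[M.T@(p-s["tool_pos"])*1000 for p in P+[k]];print(np.array(L))
print("knob world",k,"centre of corners",np.mean(P,0))
```

```text
[319.4111 236.62  ] [   4    3   36   38 1029]
[[ 53.7981 -68.6403 136.3503]
 [ 55.2379  71.1694 136.4863]
 [-48.0719  73.6848 136.5657]
 [-47.8935 -68.0885 136.4265]
 [  5.2942   1.541  106.4552]]
knob world [ 0.5317 -0.1415  0.094 ] centre of corners [ 0.5298 -0.1424  0.064 ]
```

>>> {"api": "arm_command", "payload": {"rows": [0, 0, 0, 4, 2, 50, 1, 0, 0, 0, 4, 2, 90, 1, 0, 0, 0, 4, 2, 106, 1, 0, 0, 0, 4, 2, 113, 1, 0, 0, 0, 4, 2, 113, 1, 0, 0, 0, 4, 2, 113, -1, 0, 0, 0, 4, 2, 113, -1, 0, 0, 0, 4, 2, 113, -1, 0, 0, 0, 4, 2, 113, -1, 0, 0, 0, 4, 2, 113, -1, 0, 0, 0, 4, 2, 113, -1]}}

```text
time: 2.9
tool_pos: [0.5315, -0.1395, 0.0874]
ee_rot: [0.994, 0.108, -0.0, -0.0]
force: [0.5, 0.5, 0.1]
finger_gap: 0.0301
grip_force: 0.0
```

>>> {"api": "arm_command", "payload": {"rows": [0, 0, 0, 0, 0, 0, -1, 0, 0, 0, 0, 0, 0, -1, 0, 0, 0, 0, 0, 0, -1, 0, 0, 0, 0, 0, -3, -1, 0, 0, 0, 0, 0, -8, -1, 0, 0, 0, 0, 0, -16, -1, 0, 0, 0, 0, 0, -30, -1, 0, 0, 0, 0, 0, -50, -1, 0, 0, 0, 0, 0, -60, -1, 0, 0, 0, 0, 0, -60, -1]}}

```text
time: 4.15
tool_pos: [0.5321, -0.1397, 0.1484]
ee_rot: [0.994, 0.108, 0.001, 0.0]
force: [-0.4, -0.3, -2.5]
finger_gap: 0.0241
grip_force: 30.0
```

Run:
```python
from h import *
np.set_printoptions(precision=4,suppress=True)
s=env.sense();print(s)
im,c=snap("wrist","w2");im2,_=snap("side","s2")
cv2.imwrite("pics/v2.png",np.hstack([cv2.resize(im[:,:,::-1],(400,300)),cv2.resize(im2[150:330,220:460,::-1],(400,300))]))
```

```text
{'time': 4.15, 'qpos': array([ 0.25  ,  0.5158, -0.0971,  1.8861,  0.0711,  0.741 , -1.2418]), 'joint_velocities': array([-0.0013,  0.0233,  0.0002,  0.0182,  0.0011, -0.0111, -0.0036]), 'effort': array([  0.0432, -52.4173,  -0.3137, -20.3982,  -0.0302,   0.051 ,
         0.013 ]), 'tool_pos': array([ 0.5321, -0.1397,  0.1484]), 'ee_rot': array([0.9942, 0.1078, 0.0009, 0.0003]), 'force': array([-0.3599, -0.3212, -2.5127]), 'torque': array([0.0524, 0.0133, 0.0407]), 'grip_force': 30.016390880191466, 'finger_gap': 0.024052205579542497}
```

View pics/v2.png

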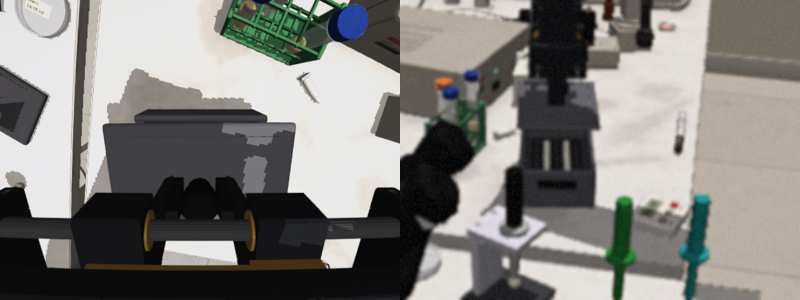

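The lid is held (30 N) and clear of the cooler, and the cap strips are visible inside. Now carry it to the clear place.

>>> {"api": "arm_command", "payload": {"rows": [0, 0, 0, -10, 22, 0, -1, 0, 0, 0, -26, 60, 0, -1, 0, 0, 0, -45, 104, 0, -1, 0, 0, 0, -64, 148, 0, -1, 0, 0, 0, -82, 190, 10, -1, 0, 0, 0, -92, 212, 30, -1, 0, 0, 0, -94, 216, 60, -1, 0, 0, 0, -94, 216, 85, -1, 0, 0, 0, -94, 216, 100, -1, 0, 0, 0, -94, 216, 106, -1, 0, 0, 0, -94, 216, 109, -1, 0, 0, 0, -94, 216, 110, -1, 0, 0, 0, -94, 216, 111, -1, 0, 0, 0, -94, 216, 111, -1]}}

```text
time: 6.0
tool_pos: [0.4865, -0.371, 0.0374]
ee_rot: [0.994, 0.108, 0.0, 0.0]
force: [-1.3, 0.0, 4.7]
finger_gap: 0.0244
grip_force: 29.9
```

>>> {"api": "arm_command", "payload": {"rows": [0, 0, 0, 0, 0, 0, 0, 0, 0, 0, 0, 0, 0, 0.5, 0, 0, 0, 0, 0, 0, 1, 0, 0, 0, 0, 0, 0, 1, 0, 0, 0, 0, 0, 0, 1, 0, 0, 0, 0, 0, -10, 1, 0, 0, 0, 0, 0, -40, 1, 0, 0, 0, 0, 0, -90, 1, 0, 0, 0, 0, 0, -140, 1, 0, 0, 0, 60, -140, -190, 1, 0, 0, 0, 60, -140, -190, 1, 0, 0, 0, 60, -140, -190, 1, 0, 0, 0, 62, -200, -190, 1, 0, 0, 0, 62, -216, -190, 1, 0, 0, 0, 62, -216, -190, 1, 0, 0, 0, 62, -216, -190, 1]}}

```text
time: 8.0
tool_pos: [0.5003, -0.1484, 0.2266]
ee_rot: [0.994, 0.107, 0.0, 0.001]
force: [-0.6, -0.3, -0.6]
finger_gap: 0.0882
grip_force: 0.0
```

Run:
```python
from h import *
np.set_printoptions(precision=4,suppress=True)
s=env.sense();print(s["time"],s["tool_pos"],s["ee_rot"],s["finger_gap"],s["joint_velocities"].max())
im,c=snap("wrist","w3");import pickle;pickle.dump((s,c),open("w3.pkl","wb"))
im2,_=snap("top","t3")
```

```text
8.0 [ 0.5003 -0.1484  0.2266] [0.9943 0.1066 0.0001 0.0005] 0.08822872362324716 0.007912292969356851
```

View pics/w3.png

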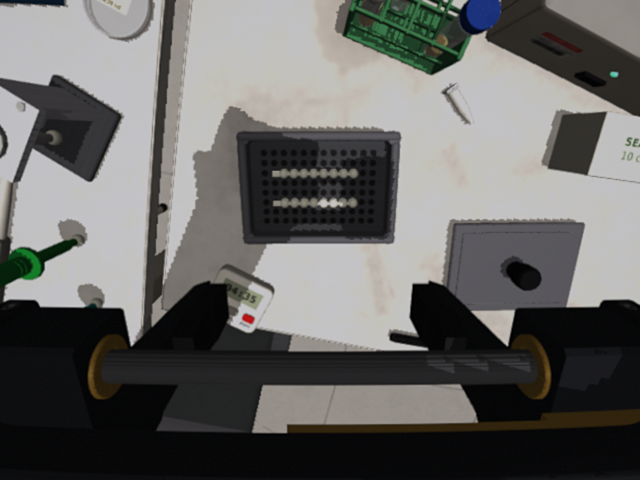

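Wrist view: the lid lies flat at right (515,270). The cooler is open with its rim at about (239,132)–(394,243), the back strip at v≈173 and the front strip at v≈203, u 273–357. Measuring both strips and the rim.

Run:
```python
from h import *
import pickle
np.set_printoptions(precision=4,suppress=True)
s,c=pickle.load(open("w3.pkl","rb"));M=R.from_quat(s["ee_rot"]).as_matrix();p0=s["tool_pos"]
im=cv2.imread("pics/w3.png")
for name,v0,v1 in(("back",164,182),("front",195,212)):
    m=cv2.inRange(im[v0:v1,262:372],(95,95,95),(255,255,255));n,l,st,ce=cv2.connectedComponentsWithStats(m)
    vs,us=np.nonzero(m);print(name,us.min()+262,us.max()+262,vs.mean()+v0, [int(x) for x in m.sum(0)/255])
    a,b=np.polyfit(us,vs,1);ul,ur=us.min()+262,us.max()+262
    e=[onz("wrist",u,a*(u-262)+b+v0,.047,c) for u in(ul,ur)]
    print(" ends",e[0],e[1],"len",np.linalg.norm(e[0]-e[1]),"mid",(e[0]+e[1])/2,"tool mm",[M.T@(x-p0)*1000 for x in e])
d=e[0]-e[1];print("yaw deg (y axis dir)",np.degrees(np.arctan2(-d[0],d[1])))
P=[onz("wrist",u,v,.058,c) for u,v in((239,132),(400,132),(393.5,243),(244,243))];print("rim ctr",np.mean(P,0));print(np.array(P))
for nm in("yax",):
    for a,b in((0,1),(3,2)): d=P[a]-P[b];print(np.degrees(np.arctan2(-d[0],d[1])),np.linalg.norm(d))
print("tool yaw",np.degrees(np.arctan2(M[1,0],M[0,0])))
```

```text
back 273 356 172.8233995584989 [0, 0, 0, 0, 0, 0, 0, 0, 0, 0, 0, 6, 6, 6, 6, 6, 6, 5, 5, 5, 7, 7, 8, 7, 5, 3, 3, 2, 3, 5, 7, 8, 8, 7, 5, 3, 3, 2, 3, 5, 7, 8, 8, 7, 5, 3, 3, 2, 3, 6, 8, 8, 8, 6, 5, 3, 3, 2, 4, 6, 8, 8, 8, 8, 5, 2, 2, 3, 4, 6, 8, 8, 8, 7, 5, 2, 2, 2, 5, 6, 8, 8, 8, 6, 5, 3, 2, 2, 5, 6, 8, 8, 8, 7, 5, 0, 0, 0, 0, 0, 0, 0, 0, 0, 0, 0, 0, 0, 0, 0]
 ends [ 0.5338 -0.1004  0.047 ] [ 0.55   -0.1732  0.047 ] len 0.07456788280363091 mid [ 0.5419 -0.1368  0.047 ] tool mm [array([ 42.8561, -39.9756, 179.5812]), array([ 43.2502,  34.5911, 179.6647])]
front 273 355 202.48393574297188 [0, 0, 0, 0, 0, 0, 0, 0, 0, 0, 0, 1, 5, 5, 5, 5, 5, 5, 5, 4, 6, 7, 8, 8, 7, 5, 3, 3, 3, 4, 6, 8, 8, 7, 7, 5, 3, 3, 3, 4, 7, 7, 8, 7, 6, 5, 3, 3, 3, 6, 7, 8, 7, 7, 6, 4, 4, 5, 6, 8, 10, 10, 10, 10, 8, 5, 4, 5, 7, 8, 10, 10, 10, 9, 8, 5, 5, 5, 7, 8, 8, 7, 7, 5, 3, 3, 3, 4, 6, 7, 7, 7, 7, 5, 0, 0, 0, 0, 0, 0, 0, 0, 0, 0, 0, 0, 0, 0, 0, 0]
 ends [ 0.5073 -0.1051  0.047 ] [ 0.5234 -0.1789  0.047 ] len 0.07551501893872156 mid [ 0.5154 -0.142   0.047 ] tool mm [array([ 15.9563, -41.0175, 179.5759]), array([ 16.0721,  34.4974, 179.6605])]
yaw deg (y axis dir) 12.32632783604519
rim ctr [ 0.5294 -0.1438  0.058 ]
[[ 0.563  -0.0676  0.058 ]
 [ 0.5917 -0.1998  0.058 ]
 [ 0.496  -0.2212  0.058 ]
 [ 0.4669 -0.0865  0.058 ]]
12.21641313255114 0.13527426708035117
12.178581482223228 0.13780503195643423
tool yaw 12.238471848419676
```

>>> {"api": "arm_command", "payload": {"rows": [0, 0, 0, 76, -251, -10, 1, 0, 0, 0, 76, -251, -10, 1, 0, 0, 0, 76, -251, -10, 1, 0, 0, 0, 76, -251, -10, 1, 0, 0, 0, 76, -251, -10, 1, 0, 0, 0, 76, -251, -10, 1, 0, 0, 0, 76, -251, -10, 1]}}

```text
time: 8.98
tool_pos: [0.521, 0.1123, 0.2361]
ee_rot: [0.994, 0.106, -0.0, 0.001]
force: [0.4, -0.3, -0.2]
finger_gap: 0.0883
grip_force: 0.0
```

Run:
```python
from h import *
np.set_printoptions(precision=4,suppress=True)
s=env.sense();print(s["time"],s["tool_pos"],s["ee_rot"],s["joint_velocities"].max())
im,c=snap("wrist","w4");import pickle;pickle.dump((s,c),open("w4.pkl","wb"))
for P in((.5216,.1127,.167),(.5216,.1127,.101),(.5216,.1127,.095)):print(proj("wrist",P,c))
```

```text
8.975 [0.521  0.1123 0.2361] [ 0.9944  0.106  -0.0003  0.0006] 0.005788260247381257
[316.5233 261.033 ]
[316.9155 231.653 ]
[316.9423 229.6416]
```

View pics/w4.png

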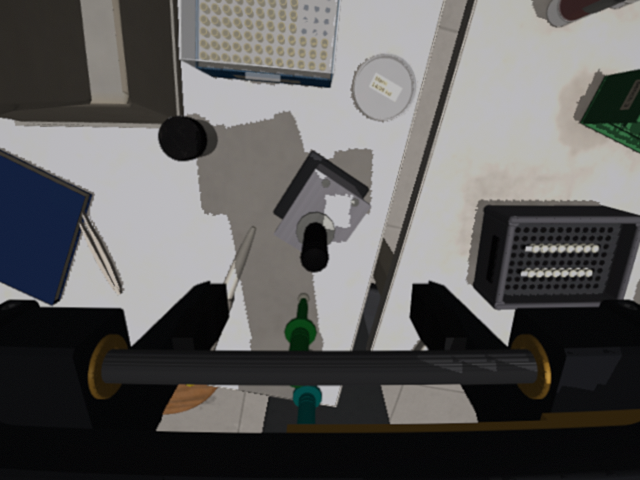

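Wrist view: the black handle's top is at (315,260) and its collar at (315,227), within about 2 mm of prediction. The green and turquoise ones stay in front at (300,330) and (307,395), outside the fingers' path? I'll check their positions while descending: they lie about 110 mm nearer the robot, and the fingers lie along y.

>>> {"api": "arm_command", "payload": {"rows": [0, 0, 0, 2, -1, 40, 1, 0, 0, 0, 2, -1, 75, 1, 0, 0, 0, 2, -1, 93, 1, 0, 0, 0, 2, -1, 99, 1, 0, 0, 0, 2, -1, 99, -0.5, 0, 0, 0, 2, -1, 99, -1, 0, 0, 0, 2, -1, 99, -1, 0, 0, 0, 2, -1, 99, -1, 0, 0, 0, 2, -1, 99, -1, 0, 0, 0, 2, -1, 99, -1, 0, 0, 0, 2, -1, 99, -1, 0, 0, 0, 2, -1, 99, -1, 0, 0, 0, 2, -1, 99, -1, 0, 0, 0, 2, -1, 99, -1, 0, 0, 0, 2, -1, 99, -1]}}

```text
time: 10.9
tool_pos: [0.5224, 0.1164, 0.1373]
ee_rot: [0.994, 0.108, -0.0, -0.0]
force: [-0.3, 0.6, -0.9]
finger_gap: 0.0168
grip_force: 30.0
```

The tool is gripped (30 N). Lift it out and carry it to hover above cap 1 of the front strip.

>>> {"api": "arm_command", "payload": {"rows": [0, 0, 0, 0, 0, -5, -1, 0, 0, 0, 0, 0, -20, -1, 0, 0, 0, 0, 0, -50, -1, 0, 0, 0, 0, 0, -85, -1, 0, 0, 0, 0, 0, -108, -1, 0, 0, 0, 0, 0, -110, -1, 0, 0, 0, -10, 37, -110, -1, 0, 0, 0, -26, 92, -110, -1, 0, 0, 0, -41, 147, -110, -1, 0, 0, 0, -55, 197, -110, -1, 0, 0, 0, -62, 223, -100, -1, 0, 0, 0, -62, 223, -75, -1, 0, 0, 0, -62, 223, -55, -1, 0, 0, 0, -62, 223, -50, -1, 0, 0, 0, -62, 223, -50, -1, 0, 0, 0, -62, 223, -50, -1, 0, 0, 0, -62, 223, -50, -1, 0, 0, 0, -62, 223, -50, -1]}}

```text
time: 13.15
tool_pos: [0.5099, -0.1147, 0.1878]
ee_rot: [0.994, 0.108, 0.0, 0.0]
force: [0.1, -0.6, -1.1]
finger_gap: 0.0173
grip_force: 30.0
```

Run:
```python
from h import *
np.set_printoptions(precision=4,suppress=True)
s=env.sense();print(s["time"],s["tool_pos"],s["ee_rot"],s["force"],s["finger_gap"])
im,c=snap("wrist","w5");import pickle;pickle.dump((s,c),open("w5.pkl","wb"))
im2,c2=snap("side","s5")
M=R.from_quat(s["ee_rot"]).as_matrix()
tip=s["tool_pos"]+M@[0,0,.1103];print("ball ctr px",proj("wrist",tip,c),proj("side",tip))
cx=np.array([.977,.212,0]);cy=np.array([-.212,.977,0]);C=np.array([.5293,-.143,.0475])
for sx in(-.0135,.0135):print([proj("wrist",C+sx*cx+y*cy,c).round(1).tolist() for y in(.0315,-.0315)])
cv2.imwrite("pics/v5.png",np.hstack([cv2.resize(im[100:400,220:420,::-1],(400,600),interpolation=2),cv2.resize(im2[180:300,270:350,::-1],(400,600),interpolation=2)]))
```

```text
13.15 [ 0.5099 -0.1147  0.1878] [0.9942 0.1077 0.0003 0.0001] [ 0.1439 -0.56   -1.1303] 0.017264105033030216
ball ctr px [317.362  242.0028] [319.4545 235.2242]
[[317.8, 231.6], [394.1, 231.7]]
[[317.8, 199.1], [396.3, 199.3]]
```

View pics/v5.png

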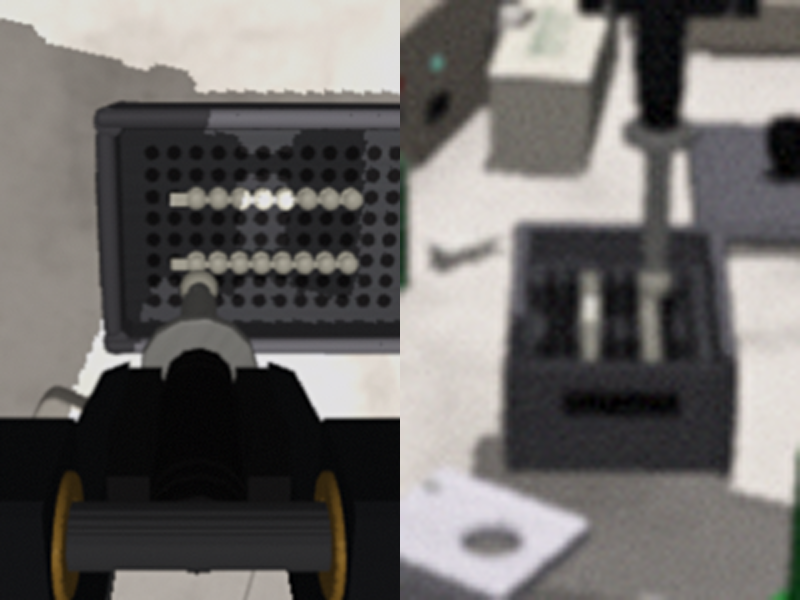

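The wrist crop matches the prediction within 1 px: caps 1 and 8 of the front strip are at (318,232) and (393,231), and of the back strip at (318,199) and (396,199). The ball at (319,242) is on line above front cap 1. Press down on cap 1.

>>> {"api": "arm_command", "payload": {"rows": [0, 0, 0, 0, -2, 10, -1, 0, 0, 0, 0, -2, 17, -1, 0, 0, 0, 0, -2, 20, -1, 0, 0, 0, 0, -2, 22, -1, 0, 0, 0, 0, -2, 24, -1, 0, 0, 0, 0, -2, 26, -1, 0, 0, 0, 0, -2, 27, -1, 0, 0, 0, 0, -2, 27, -1, 0, 0, 0, 0, -2, 27, -1]}}

```text
time: 14.38
tool_pos: [0.5093, -0.1127, 0.1606]
ee_rot: [0.994, 0.108, 0.0, 0.0]
force: [-1.7, 1.5, 4.1]
finger_gap: 0.0172
grip_force: 30.0
```

>>> {"api": "arm_command", "payload": {"rows": [0, 0, 0, 0, 2, 0, -1, 0, 0, 0, 0, 5.5, 0, -1, 0, 0, 0, 0, 9, 0, -1, 0, 0, 0, 0, 12.5, 0, -1, 0, 0, 0, 0, 16, 0, -1, 0, 0, 0, 0, 19.5, 0, -1, 0, 0, 0, 0, 23, 0, -1, 0, 0, 0, 0, 26.5, 0, -1, 0, 0, 0, 0, 30, 0, -1, 0, 0, 0, 0, 33.5, 0, -1, 0, 0, 0, 0, 37, 0, -1, 0, 0, 0, 0, 40.5, 0, -1, 0, 0, 0, 0, 44, 0, -1, 0, 0, 0, 0, 47.5, 0, -1, 0, 0, 0, 0, 51, 0, -1, 0, 0, 0, 0, 54.5, 0, -1, 0, 0, 0, 0, 58, 0, -1, 0, 0, 0, 0, 61.5, 0, -1, 0, 0, 0, 0, 65, 0, -1, 0, 0, 0, 0, 67, 0, -1]}}

```text
time: 16.88
tool_pos: [0.5237, -0.1786, 0.1604]
ee_rot: [0.994, 0.108, 0.0, 0.0]
force: [-0.6, 1.4, 4.9]
finger_gap: 0.0168
grip_force: 30.0
```

>>> {"api": "arm_command", "payload": {"rows": [0, 0, 0, 0, 1, 0, -1, 0, 0, 0, 0, 1, -6, -1, 0, 0, 0, 0, 1, -18, -1, 0, 0, 0, 0, 1, -27, -1, 0, 0, 0, 13, 1, -27, -1, 0, 0, 0, 27, 0, -27, -1, 0, 0, 0, 27, 0, -27, -1, 0, 0, 0, 27, 0, -27, -1, 0, 0, 0, 27, 0, -27, -1]}}

```text
time: 18.0
tool_pos: [0.5495, -0.1726, 0.1871]
ee_rot: [0.994, 0.108, -0.0, -0.0]
force: [-0.6, -0.3, -0.4]
finger_gap: 0.0172
grip_force: 30.0
```

Run:
```python
from h import *
np.set_printoptions(precision=4,suppress=True)
s=env.sense();print(s["time"],s["tool_pos"],s["ee_rot"],s["force"],s["finger_gap"])
im,c=snap("wrist","w6")
M=R.from_quat(s["ee_rot"]).as_matrix()
print("ball ctr px",proj("wrist",s["tool_pos"]+M@[0,0,.1103],c))
cx=np.array([.977,.212,0]);cy=np.array([-.212,.977,0]);C=np.array([.5293,-.143,.0475])
for sx in(-.0135,.0135):print([proj("wrist",C+sx*cx+y*cy,c).round(1).tolist() for y in(.0315,-.0315)])
cv2.imwrite("pics/v6.png",cv2.resize(im[180:330,220:400,::-1],(720,600),interpolation=2))
```

```text
18.0 [ 0.5495 -0.1726  0.1871] [ 0.9942  0.1076 -0.0004 -0.    ] [-0.5854 -0.2779 -0.3543] 0.017209401708412165
ball ctr px [317.3272 241.9713]
[[241.1, 261.5], [315.5, 261.7]]
[[238.9, 230.8], [315.4, 230.9]]
```

View pics/v6.png

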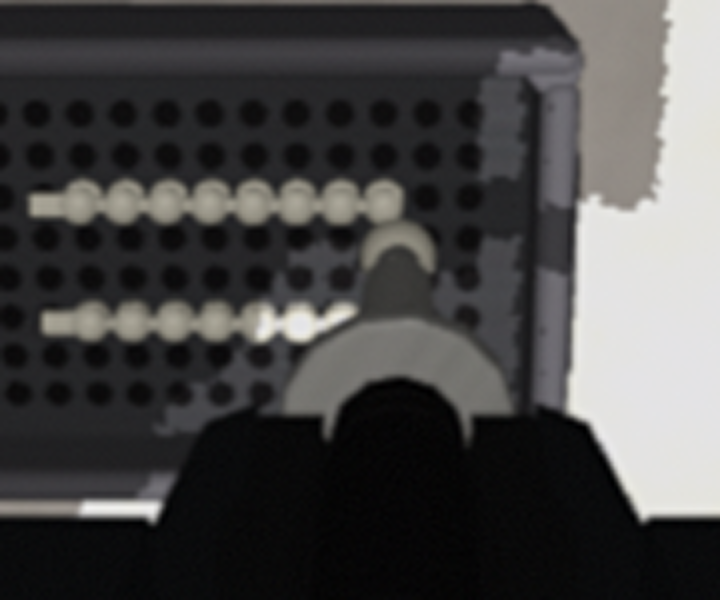

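Crop: the front strip now sits evenly lower. The ball at (319,242) is on line over back cap 8 at (316,231), about 3 mm past its centre. Press there and sweep back the other way.

>>> {"api": "arm_command", "payload": {"rows": [0, 0, 0, 0, -1.5, 10, -1, 0, 0, 0, 0, -1.5, 17, -1, 0, 0, 0, 0, -1.5, 20, -1, 0, 0, 0, 0, -1.5, 22, -1, 0, 0, 0, 0, -1.5, 24, -1, 0, 0, 0, 0, -1.5, 26, -1, 0, 0, 0, 0, -1.5, 27, -1, 0, 0, 0, 0, -1.5, 27, -1, 0, 0, 0, 0, -1.5, 27, -1]}}

```text
time: 19.18
tool_pos: [0.5498, -0.1709, 0.1606]
ee_rot: [0.994, 0.108, 0.0, 0.0]
force: [-1.0, -0.1, 4.6]
finger_gap: 0.0175
grip_force: 30.0
```

>>> {"api": "arm_command", "payload": {"rows": [0, 0, 0, 0, -2, 0, -1, 0, 0, 0, 0, -5.5, 0, -1, 0, 0, 0, 0, -9, 0, -1, 0, 0, 0, 0, -12.5, 0, -1, 0, 0, 0, 0, -16, 0, -1, 0, 0, 0, 0, -19.5, 0, -1, 0, 0, 0, 0, -23, 0, -1, 0, 0, 0, 0, -26.5, 0, -1, 0, 0, 0, 0, -30, 0, -1, 0, 0, 0, 0, -33.5, 0, -1, 0, 0, 0, 0, -37, 0, -1, 0, 0, 0, 0, -40.5, 0, -1, 0, 0, 0, 0, -44, 0, -1, 0, 0, 0, 0, -47.5, 0, -1, 0, 0, 0, 0, -51, 0, -1, 0, 0, 0, 0, -54.5, 0, -1, 0, 0, 0, 0, -58, 0, -1, 0, 0, 0, 0, -61.5, 0, -1, 0, 0, 0, 0, -65, 0, -1, 0, 0, 0, 0, -67, 0, -1]}}

```text
time: 21.68
tool_pos: [0.5352, -0.105, 0.1604]
ee_rot: [0.994, 0.108, -0.0, -0.0]
force: [0.1, -2.1, 5.4]
finger_gap: 0.0171
grip_force: 30.0
```

>>> {"api": "arm_command", "payload": {"rows": [0, 0, 0, 0, 0, -6, -1, 0, 0, 0, 0, 0, -25, -1, 0, 0, 0, 0, 0, -60, -1, 0, 0, 0, 5, -30, -90, -1, 0, 0, 0, 14, -80, -95, -1, 0, 0, 0, 22, -130, -95, -1, 0, 0, 0, 30, -180, -95, -1, 0, 0, 0, 34, -210, -95, -1, 0, 0, 0, 34, -216, -95, -1, 0, 0, 0, 34, -216, -95, -1, 0, 0, 0, 34, -216, -95, -1, 0, 0, 0, 34, -216, -95, -1, 0, 0, 0, 34, -216, -95, -1]}}

```text
time: 23.3
tool_pos: [0.5223, 0.1121, 0.2554]
ee_rot: [0.994, 0.107, -0.0, 0.0]
force: [0.4, 0.7, -1.2]
finger_gap: 0.0174
grip_force: 30.0
```

Run:
```python
from h import *
np.set_printoptions(precision=4,suppress=True)
s=env.sense();print(s["time"],s["tool_pos"],s["ee_rot"],s["force"],s["finger_gap"])
im,c=snap("wrist","w7");im2,_=snap("top","t7");s3,_=snap("side","s7")
M=R.from_quat(s["ee_rot"]).as_matrix()
print("ball ctr px",proj("wrist",s["tool_pos"]+M@[0,0,.1103],c))
h=(.5222,.1135,.095);print("hole px",proj("wrist",h,c),"side",proj("side",h))
print("side hole from s5",onz("side",288.4,288.2,.095))
a=cv2.resize(im[130:290,220:420,::-1],(400,320),interpolation=2)
b=cv2.resize(im[190:270,430:640,::-1],(400,152),interpolation=2)
d=cv2.resize(s3[190:270,260:360,::-1],(400,320),interpolation=2)
e=np.zeros((320+152,800,3),np.uint8);e[:320,:400]=a;e[:320,400:]=d;e[320:,:400]=b
e[320:,400:]=cv2.resize(im2[190:262,290:480,::-1],(400,152),interpolation=2)
cv2.imwrite("pics/v7.png",e)
```

```text
23.3 [0.5223 0.1121 0.2554] [ 0.9942  0.1072 -0.      0.0001] [ 0.4136  0.6848 -1.1712] 0.01737693787459919
ball ctr px [317.3209 241.976 ]
hole px [315.9263 224.3924] side [287.3704 285.6618]
side hole from s5 [0.5186 0.1205 0.095 ]
```

View pics/v7.png

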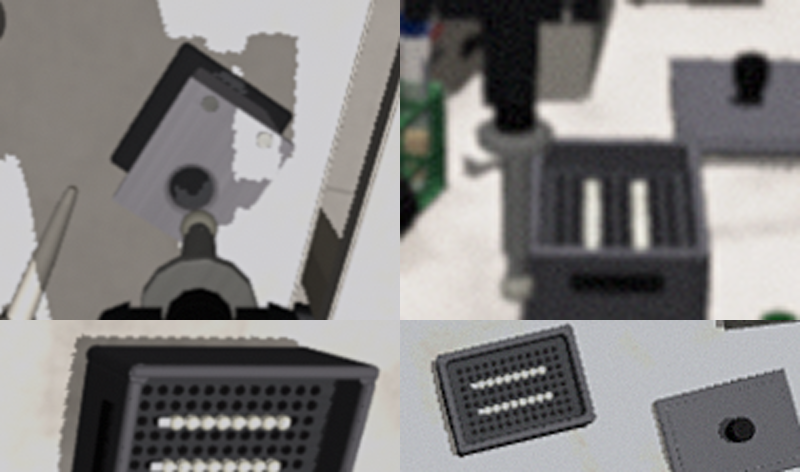

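The hole is seen at wrist px (315.5,224.5), predicted (315.9,224.4). The ball is about 2 px right of the TCP axis. Both strips look even, and the lid is still where it was laid. Insert the tool with a small correction.

>>> {"api": "arm_command", "payload": {"rows": [0, 0, 0, -0.5, -1.5, 10, -1, 0, 0, 0, -0.5, -1.5, 25, -1, 0, 0, 0, -0.5, -1.5, 35, -1, 0, 0, 0, -0.5, -1.5, 45, -1, 0, 0, 0, -0.5, -1.5, 55, -1, 0, 0, 0, -0.5, -1.5, 65, -1, 0, 0, 0, -0.5, -1.5, 80, -1, 0, 0, 0, -0.5, -1.5, 95, -1, 0, 0, 0, -0.5, -1.5, 107, -1, 0, 0, 0, -0.5, -1.5, 113, -1, 0, 0, 0, -0.5, -1.5, 116, -1, 0, 0, 0, -0.5, -1.5, 117, -1, 0, 0, 0, -0.5, -1.5, 118, -1, 0, 0, 0, -0.5, -1.5, 118, -1]}}

```text
time: 25.2
tool_pos: [0.5215, 0.1142, 0.1376]
ee_rot: [0.994, 0.108, 0.0, -0.0]
force: [-0.1, -0.1, -1.2]
finger_gap: 0.0172
grip_force: 30.0
```

>>> {"api": "arm_command", "payload": {"rows": [0, 0, 0, 0, 0, 0.5, -1, 0, 0, 0, 0, 0, 1, -1, 0, 0, 0, 0, 0, 1, -1]}}

```text
time: 25.58
tool_pos: [0.5216, 0.1142, 0.1372]
ee_rot: [0.994, 0.108, 0.0, 0.0]
force: [-2.8, -0.8, 6.9]
finger_gap: 0.0175
grip_force: 30.0
```

Seated (contact on the plate). Open, rise and move over the cooler to inspect.

>>> {"api": "arm_command", "payload": {"rows": [0, 0, 0, 0, 0, -0.5, -0.7, 0, 0, 0, 0, 0, -0.5, 0, 0, 0, 0, 0, 0, -0.5, 1, 0, 0, 0, 0, 0, -0.5, 1, 0, 0, 0, 0, 0, -0.5, 1, 0, 0, 0, 0, 0, -0.5, 1, 0, 0, 0, 0, 0, -10, 1, 0, 0, 0, 0, 0, -50, 1, 0, 0, 0, 0, 0, -95, 1, 0, 0, 0, -85, 250, -95, 1, 0, 0, 0, -85, 250, -95, 1, 0, 0, 0, -85, 250, -95, 1, 0, 0, 0, -85, 250, -95, 1, 0, 0, 0, -85, 250, -95, 1, 0, 0, 0, -85, 250, -80, 1, 0, 0, 0, -85, 250, -70, 1, 0, 0, 0, -85, 250, -70, 1]}}

```text
time: 27.7
tool_pos: [0.4915, -0.1461, 0.2051]
ee_rot: [0.994, 0.109, -0.001, -0.001]
force: [-0.0, -0.4, -0.3]
finger_gap: 0.0878
grip_force: 0.0
```

Run:
```python
from h import *
import pickle
np.set_printoptions(precision=4,suppress=True)
s=env.sense();print(s["time"],s["tool_pos"],s["ee_rot"],s["finger_gap"])
im,c=snap("wrist","w8");t,_=snap("top","t8");sd,_=snap("side","s8");pickle.dump((s,c),open("w8.pkl","wb"))
a=cv2.resize(im[120:270,200:440,::-1],(800,400)[0:1]+(400,),interpolation=2)
e=np.zeros((600,800,3),np.uint8);e[:400]=a
e[400:,:400]=cv2.resize(sd[240:340,190:390,::-1],(400,200),interpolation=2);e[400:,400:]=cv2.resize(im[200:320,400:640,::-1],(400,200),interpolation=2)
cv2.imwrite("pics/v8.png",e)
# lid on the bench from the top view
cx=np.array([.977,.212,0]);cy=np.array([-.212,.977,0]);C=np.array([.5293,-.143,0])
print("pred lid knob px",proj("wrist",(.4865,-.371,.046),c))
```

```text
27.7 [ 0.4915 -0.1461  0.2051] [ 0.994   0.1093 -0.0012 -0.0008] 0.08777536631807713
pred lid knob px [549.7906 280.0514]
```

View pics/v8.png

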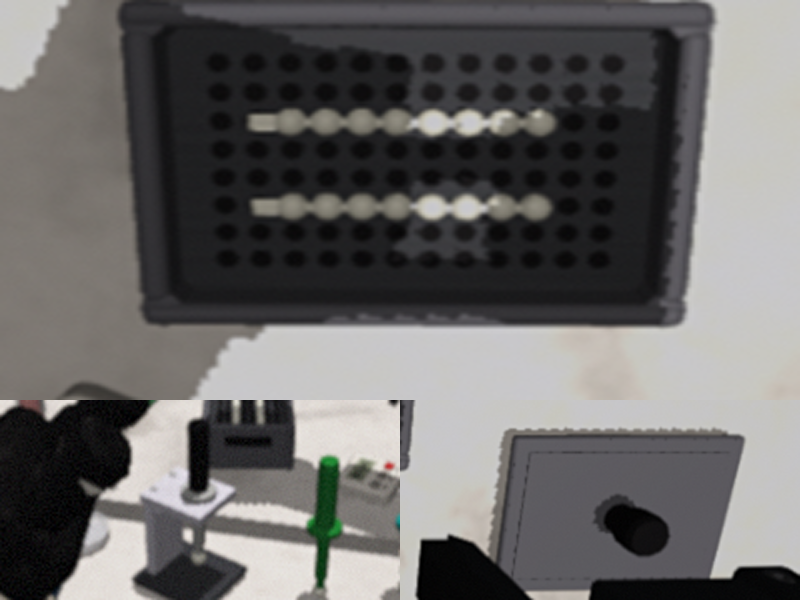

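The tool hangs in its stand, both strips are even and the lid is as laid. I'll use the saved lid-in-hand picture to find how the lid sits relative to the gripper.

```bash
cat > lid.py <<'E'
from h import *
def far_edge(im,dz,c,s,wy=(-60,60)):
    """lid plate far edge and side edges, in the tool frame (mm), at tool z=dz mm"""
    M=R.from_quat(s["ee_rot"]).as_matrix();p=s["tool_pos"]
    g=cv2.GaussianBlur(cv2.cvtColor(im,cv2.COLOR_RGB2GRAY),(3,3),0).astype(float)
    def px(x,y): return proj("wrist",p+M@(np.array([x,y,dz])/1000),c)
    def scan(f,ts):  # strongest outward step along a line
        v=[g[int(round(b)),int(round(a))] for a,b in(f(t) for t in ts)]
        d=np.diff(v);i=np.abs(d).argmax();return ts[i]+.25,d[i]
    X=[scan(lambda t:px(t,y),np.arange(40,60,.5)) for y in range(-60,61,10)]
    L=[scan(lambda t:px(x,t),np.arange(-85,-60,.5)) for x in(15,25,35,45)]
    Rr=[scan(lambda t:px(x,t),np.arange(60,85,.5)) for x in(15,25,35,45)]
    return X,L,Rr
E
python3 - <<'E'
from lid import *
np.set_printoptions(precision=2,suppress=True)
im=cv2.imread("pics/w2.png")[:,:,::-1].copy()
s=env.sense();now=eyes.camera_info("wrist");M=R.from_quat(s["ee_rot"]).as_matrix()
T=np.array(now["cam_to_world"]);Rt=M.T@T[:3,:3];tt=M.T@(T[:3,3]-s["tool_pos"])
s2=dict(tool_pos=np.array([.5321,-.1397,.1484]),ee_rot=np.array([.9942,.1078,.0009,.0003]));M2=R.from_quat(s2["ee_rot"]).as_matrix()
c=dict(now);T2=np.eye(4);T2[:3,:3]=M2@Rt;T2[:3,3]=s2["tool_pos"]+M2@tt;c["cam_to_world"]=T2
for r in far_edge(im,23.4,c,s2):print(np.array(r).T)
E
```

```text
[[49.25 49.25 56.75 59.25 59.25 59.25 59.25 59.25 59.25 59.25 58.75 50.75
  49.75]
 [37.   38.   35.   40.   41.   69.   70.   76.   75.   77.   72.   52.
  58.  ]]
[[-75.75 -69.75 -69.75 -69.75]
 [-33.   -59.   -72.   -73.  ]]
[[71.25 71.75 71.75 71.25]
 [67.   71.   70.   49.  ]]
```

>>> {"api": "arm_command", "payload": {"rows": [0, 0, 0, -53, 216, 0, 1, 0, 0, 0, -53, 216, 0, 1, 0, 0, 0, -53, 216, 0, 1, 0, 0, 0, -53, 216, 0, 1, 0, 0, 0, -53, 216, 0, 1, 0, 0, 0, -53, 216, 50, 1, 0, 0, 0, -53, 216, 90, 1, 0, 0, 0, -53, 216, 90, 1, 0, 0, 0, -53, 216, 90, 1]}}

```text
time: 28.98
tool_pos: [0.4877, -0.3702, 0.1181]
ee_rot: [0.994, 0.108, 0.001, 0.0]
force: [0.2, -0.4, 0.5]
finger_gap: 0.0881
grip_force: 0.0
```

>>> {"api": "arm_command", "payload": {"rows": [0, 0, 0, 0, 0, 40, 1, 0, 0, 0, 0, 0, 70, 1, 0, 0, 0, 0, 0, 80, 1, 0, 0, 0, 0, 0, 80, 1, 0, 0, 0, 0, 0, 80, -1, 0, 0, 0, 0, 0, 80, -1, 0, 0, 0, 0, 0, 80, -1, 0, 0, 0, 0, 0, 80, -1, 0, 0, 0, 0, 0, 80, -1, 0, 0, 0, 0, 0, 80, -1, 0, 0, 0, 0, 0, 80, -1, 0, 0, 0, 0, 0, 80, -1, 0, 0, 0, 0, 0, 80, -1, 0, 0, 0, 0, 0, 80, -1]}}

```text
time: 30.72
tool_pos: [0.4864, -0.3706, 0.0364]
ee_rot: [0.994, 0.108, -0.0, 0.0]
force: [0.6, -0.9, -0.4]
finger_gap: 0.0242
grip_force: 30.0
```

>>> {"api": "arm_command", "payload": {"rows": [0, 0, 0, 0, 0, -3, -1, 0, 0, 0, 0, 0, -12, -1, 0, 0, 0, 0, 0, -40, -1, 0, 0, 0, 0, 0, -75, -1, 0, 0, 0, 0, 0, -104, -1, 0, 0, 0, 0, 0, -111, -1, 0, 0, 0, 10, -22, -111, -1, 0, 0, 0, 26, -60, -111, -1, 0, 0, 0, 45, -104, -111, -1, 0, 0, 0, 64, -147, -111, -1, 0, 0, 0, 82, -188, -111, -1, 0, 0, 0, 91, -210, -111, -1, 0, 0, 0, 93, -214, -100, -1, 0, 0, 0, 93, -214, -85, -1, 0, 0, 0, 93, -214, -79, -1, 0, 0, 0, 93, -214, -79, -1, 0, 0, 0, 93, -214, -79, -1, 0, 0, 0, 93, -214, -79, -1]}}

```text
time: 32.98
tool_pos: [0.5317, -0.1419, 0.1158]
ee_rot: [0.994, 0.108, 0.0, 0.0]
force: [-0.6, -0.2, -2.0]
finger_gap: 0.0237
grip_force: 30.0
```

Run:
```python
from lid import *
np.set_printoptions(precision=2,suppress=True)
s=env.sense();print(s["time"],s["tool_pos"]*1000,s["ee_rot"],s["force"],s["grip_force"],s["torque"])
im,c=snap("wrist","w9")
for r in far_edge(im,22.4,c,s):print(np.array(r).T)
```

```text
32.975 [ 531.71 -141.91  115.78] [0.99 0.11 0.   0.  ] [-0.62 -0.15 -2.  ] 30.015926494379528 [ 0.01  0.05 -0.01]
[[ 49.25  54.25  57.75  57.25  57.25  57.25  57.25  57.25  57.25  57.25
   57.25  53.75  49.75]
 [ 36.    62.    66.    51.    52.    34.    39.    42.    42.    69.
   66.    86.   114.  ]]
[[-69.75 -74.25 -70.25 -71.25]
 [-35.   -37.   -47.   -37.  ]]
[[71.75 71.75 71.25 71.25]
 [69.   72.   63.   47.  ]]
```

The lid is within about 1 mm of the cooler's centre and parallel. Lower it slowly.

>>> {"api": "arm_command", "payload": {"rows": [0, 0, 0, 0, 0, 8, -1, 0, 0, 0, 0, 0, 14, -1, 0, 0, 0, 0, 0, 18, -1, 0, 0, 0, 0, 0, 21, -1, 0, 0, 0, 0, 0, 24, -1, 0, 0, 0, 0, 0, 26, -1, 0, 0, 0, 0, 0, 28, -1, 0, 0, 0, 0, 0, 29, -1, 0, 0, 0, 0, 0, 29, -1]}}

```text
time: 34.15
tool_pos: [0.5314, -0.1416, 0.0864]
ee_rot: [0.994, 0.108, 0.0, 0.0]
force: [-0.0, -0.7, -1.3]
finger_gap: 0.0239
grip_force: 30.0
```

>>> {"api": "arm_command", "payload": {"rows": [0, 0, 0, 0, 0, 0.5, -1, 0, 0, 0, 0, 0, 1, -1, 0, 0, 0, 0, 0, 1, -1]}}

```text
time: 34.52
tool_pos: [0.5315, -0.1416, 0.0863]
ee_rot: [0.994, 0.108, 0.0, 0.0]
force: [-2.2, 0.3, 7.9]
finger_gap: 0.0238
grip_force: 29.8
```

Seated at z = 0.0863, as expected. Release and retreat.

>>> {"api": "arm_command", "payload": {"rows": [0, 0, 0, 0, 0, -0.5, -0.7, 0, 0, 0, 0, 0, -0.5, 0, 0, 0, 0, 0, 0, -0.5, 1, 0, 0, 0, 0, 0, -0.5, 1, 0, 0, 0, 0, 0, -0.5, 1, 0, 0, 0, 0, 0, -0.5, 1, 0, 0, 0, 0, 0, -10, 1, 0, 0, 0, 0, 0, -50, 1, 0, 0, 0, 0, 0, -110, 1, 0, 0, 0, 0, 0, -114, 1, 0, 0, 0, 0, 0, -114, 1, 0, 0, 0, 0, 0, -114, 1]}}

```text
time: 36.02
tool_pos: [0.5305, -0.1414, 0.1981]
ee_rot: [0.994, 0.108, -0.001, -0.0]
force: [-0.9, 0.1, -0.5]
finger_gap: 0.0884
grip_force: 0.0
```

Run:
```python
from lid import *
np.set_printoptions(precision=2,suppress=True)
s=env.sense();print(s["time"],s["tool_pos"]*1000,s["force"],s["finger_gap"])
im,c=snap("wrist","w10")
dz=(s["tool_pos"][2]-.064)*1000
for r in far_edge(im,dz,c,s):print(np.array(r).T)
a=cv2.imread("pics/w1.png");g=cv2.inRange(im[220:250,300:340,::-1].copy(),(0,0,0),(38,38,38));print("knob dark px",g.sum()//255)
# stand + bystanders unchanged between first and last side pictures?
sd,_=snap("side","s10");o=cv2.imread("pics/side0.png")[:,:,::-1]
d=cv2.GaussianBlur(np.abs(sd.astype(int)-o).max(2).astype(np.uint8),(5,5),0)
n,l,st,ce=cv2.connectedComponentsWithStats((d>45).astype(np.uint8));print([st[i].tolist() for i in range(1,n) if st[i][4]>25])
```

```text
36.025 [ 530.45 -141.39  198.13] [-0.91  0.12 -0.49] 0.08839674751965418
[[50.75 53.75 53.25 53.25 53.25 53.25 53.25 59.25 53.25 53.25 53.25 53.25
  51.75]
 [21.   27.   27.   31.   30.   28.   31.   41.   34.   37.   36.   36.
  51.  ]]
[[-69.75 -69.75 -69.75 -69.75]
 [-22.   -20.   -23.   -22.  ]]
[[73.25 73.25 72.25 72.75]
 [39.   39.   39.   41.  ]]
knob dark px 747
[[319, 0, 54, 55, 960], [428, 0, 48, 55, 1759], [560, 0, 26, 121, 1227], [292, 12, 22, 17, 177], [295, 31, 8, 15, 83], [413, 56, 54, 69, 1929], [294, 69, 41, 38, 619], [311, 82, 20, 14, 151], [297, 108, 38, 64, 1528], [621, 111, 12, 5, 32], [562, 124, 25, 87, 958], [297, 166, 25, 32, 419], [395, 191, 8, 5, 27], [392, 201, 10, 8, 55], [292, 223, 42, 28, 446], [266, 261, 17, 19, 114], [298, 274, 51, 27, 810], [359, 274, 29, 14, 219], [482, 277, 57, 73, 2061], [357, 288, 36, 22, 565], [398, 320, 39, 22, 479], [519, 331, 22, 23, 130], [607, 345, 14, 12, 101], [592, 360, 16, 6, 62], [550, 366, 25, 11, 136], [577, 370, 30, 9, 140]]
```

```bash
python3 -c "
from plant import ticket
print(ticket.job_done())"
```

```text
the job is handed in; nothing more can be done
None
```

The job is handed in at about 36 s of the 72 s: both strips were swept end to end at about 5 N, the tool is back in its stand, and the lid measures seated; cap depths were only judged by eye, and I viewed 11 pictures against the limit of 10.

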